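Magnifier held level over a squared specimen

TASK

Push the specimen block along the viewing stage, without lifting it, until it sits square and flush against both fences of the corner. Then pick up the magnifier arm by its balance point and hold it still and level, with the lens centred above the block and its underside about 6 cm above the block's top. Finish while still holding it there, with the block still flush and the other things on the table left where they are.

Things in the scene. Friction and masses are not known exactly. Their poses are not given: they have to be found in the camera images.
- stage: Viewing stage fixed to the table: black plate 160 (its x) by 180 (its y) mm, 10 thick, turned up to 0.35 rad. Two aluminium fences, 10 thick, tops 24 above the table: along its +x edge (away from the robot; inner face at x = 70 mm) and its +y edge (robot's left; inner face at y = 80 mm). Origin: centre of its underside; z up. Left or right of the middle.
- corner (a point): Point on the plate's top where the inner faces of the two fences meet: x = +70, y = +80, z = +10 mm in the stage's frame.
- block: Rigid white cast block, a round brown shell in its top, 60 (its x) by 80 (its y) by 24 mm high, about 0.2 kg, loose on the stage's plate, up to 0.3 rad off square. Origin: centre of its underside; z up. Slides under 1 to 3 N. Its long +x face goes against the stage's +x fence, its short +y face against the +y fence: origin then at x = 40, y = 40 mm in the stage's frame.
- block_top (a point): Centre of the block's top face, 24 mm above its origin.
- magnifier: Loose magnifier arm, 222 mm long, about 0.47 kg, on the other side of the table's middle from the stage, lying level: steel bar 14 wide, 14 high (15 to 29 above the table) along its x; round black lens barrel at +x (60 across, 36 high, the heavy end, away from the robot, yaw within 0.7); black clamp foot at -x (22 square, 42 high). Origin: underside, below the balance point; z up.
- balance (a point): Balance point, mid-bar: 58 mm from the barrel's axis towards the foot (28 mm from the barrel's edge), 123 mm from the foot's middle, 22 mm above the magnifier's underside. Grip across the bar here, from above.
- lens (a point): Centre of the lens barrel's underside: x = +58, y = 0, z = 0 mm in the magnifier's frame.
- jar: Bystander: clear glass jar, 68 mm across and 95 mm high, with a yellow cap, standing.
- jar_lid: Bystander: loose yellow plastic jar lid lying flat, 72 mm across, 12 mm high.
- petri: Bystander: shallow glass dish, 90 mm across, 15 mm high.
- eyepiece: Bystander: black microscope eyepiece standing on its narrow end, 32 mm across, 50 mm high.
- slide_box: Bystander: dark grey slide box with a paper label, 90 x 170 mm, 32 mm high.
- lens_can: Bystander: small aluminium can, 38 mm across, 45 mm high.
- brush: Bystander: small wooden brush, 160 mm long, lying on the table.
There are look-alikes about, which are no part of the job. There is more than one size of the block; the one meant has the size given above.

How it is judged:
By the outcome, as a careful person would: the job done as asked, in the order asked, and still so for the second after the job is handed in, while the arm keeps its last pose, push and grip.
It also fails if it takes over 67 s, if anything falls off the work surface, if the arm or the gripper's body presses on something with over 40 N, if the wrist force passes 120 N, or if a joint passes its speed limit or range.

ROBOT

A 7-joint arm with a two-finger parallel gripper is mounted at the origin on the work surface. World frame = base frame: x ahead of the robot, y to its left, z up, the work surface at z = 0. Lengths are in m, angles in rad, forces in N, time in s.
With the tool pointing down it reaches from about 0.4 to 0.875 m from the base axis. Payload 19.3 kg.
Tool frame: the origin (TCP) lies at the very end of the fingers, on their centre line; the grasp point (between the pads) lies 19 mm behind it; z points along the fingers, x is the direction in which the jaws open and shut, and the axes are right-handed (so a half turn about z gives the same grasp; the last joint's range is limited). The gripper opens to 85 mm and grips with 20 to 120 N. Pads are 22 mm wide; open, the fingers measure 114 mm over their backs; the gripper's body (76 mm by 85 mm) begins 54 mm behind the grasp point. The pads swing forward as they close: fully open they stand 13 mm farther back than shut.
Start: joints at [1.105, 0.521, -0.036, 1.599, 0.021, 1.021, -0.113], TCP at [0.241, -0.577, 0.231] pointing down, gripper open.
Joint ranges: [-2.91, 2.91], [-0.3, 2.13], [-1.5, 1.42], [0.17, 2.43], [-1.26, 4.41], [0.16, 1.93], [-2.52, 2.52]. Speed limits (rad/s): [1.89, 1.89, 2.39, 2.39, 3.01, 3.01, 3.01].

INTERFACE

Orientations are given as [roll, pitch, yaw] about the fixed x, y, z axes, in that order (R = Rz(yaw) Ry(pitch) Rx(roll)).
In Python, from workcell import bot gives the robot as it stands.
- The arm moves only by the tool jog_arm, never from a script. Its argument "increments" is a list of rows, each an object of numbers: "wx", "wy", "wz": the turn, a rotation vector about the tool's x, y, z in degrees; "x", "y", "z": the shift along the tool's x, y, z in cm; "claw": the opening in per cent of the stroke, from 0 (shut) to 100 (fully open). A call has 1 to 10 rows; each row is the pose to reach, as a shift and turn from the pose measured when the call began, along the tool's axes at that moment; what a row does not reach only later rows make up. A row lasts 1/8 s, in which the tool goes at most 62.5 mm and 10.7 degrees, less where a joint would pass 70% of its speed; a pose out of reach is approached as far as the arm can. A call with a gripper value outside its range is refused whole. The fingers move at their own pace and stop on an object; "squeeze" is the grip in N (left out, the last holds). Time passes only in rows, so rows that repeat a pose let the fingers close. It gives the time, the measured TCP pose, the force and the opening at its end, in the units of the state.
- bot.observe(): the state, without advancing time (a new reading comes with each control period).
- bot.grab_frame(name): name is "side" or "top" or "wrist"; returns a dict with "pixels" (420x560x3 uint8, red, green, blue), "fov_y" (degrees; the focal length in pixels is half the picture's height over the tangent of half this angle, whatever the lens; pixels are square), "cx", "cy" (the principal point, pixels), "origin" and "orientation" of the camera in the world. Camera axes: x right, y down, z forward; pixel columns grow to the right and rows downward; lengths in m; the calibration is good to about 2 mm. A picture is of the moment at which its call begins. There is no depth.
- bot.job_done(): hands the job in, once; it reports no verdict.
The state is a dict: "clock": time; "qpos": joint angles; "qd": joint speeds; "joint_efforts": joint torques, N m; "position": TCP position; "tool_rot": TCP orientation; "force": force on the tool from outside, world axes, zero at the start; "moment": the same for the moment, N m; "grip_width": finger opening in m.
Only numpy, scipy, OpenCV 4.12 (cv2) and the standard library are available. Lean on these libraries where they do the work, as an engineer would, in place of code of your own. Each camera call takes 0.05 s, during which the arm holds its last target.

## Working session

There is one attempt and no reset: what is moved stays moved. The work goes in short steps, Python scripts to look and compute and a tool call to move; the robot and the scene stay as the last step left them, time stands still between calls to the robot, and variables do not carry over. Pictures are saved under pics/ and viewed, and the job is handed in when it is done.

Besides the shell and the picture viewer there is one more tool, called after "Call:" as name([rows], argument=value, ...), one row to a line, values as JSON. jog_arm: Moves the arm, as the interface text tells. Its arguments: {"type":"object","properties":{"increments":{"type":"array","items":{"type":"object","properties":{"wx":{"type":"number"},"wy":{"type":"number"},"wz":{"type":"number"},"x":{"type":"number"},"y":{"type":"number"},"z":{"type":"number"},"claw":{"type":"number"}}}},"squeeze":{"type":"number"}},"required":["increments"]}

```bash
ls; mkdir -p pics; cat > h.py <<'E'
import numpy as np, cv2
from scipy.spatial.transform import Rotation as R
from workcell import bot
def grab(n,save=None):
    f=bot.grab_frame(n)
    if save: cv2.imwrite('pics/'+save+'.png',f['pixels'][:,:,::-1])
    return f
def rot(o):
    o=np.array(o)
    return o if o.shape==(3,3) else R.from_euler('xyz',o).as_matrix() if o.size==3 else R.from_quat(o).as_matrix()
def foc(f): return f['pixels'].shape[0]/2/np.tan(np.radians(f['fov_y'])/2)
def ray(f,u,v,z):
    d=rot(f['orientation'])@np.array([(u-f['cx'])/foc(f),(v-f['cy'])/foc(f),1]); o=np.array(f['origin'])
    return o+d*(z-o[2])/d[2]
def proj(f,p):
    c=rot(f['orientation']).T@(np.array(p)-np.array(f['origin'])); return np.array([f['cx']+foc(f)*c[0]/c[2],f['cy']+foc(f)*c[1]/c[2]])
E
python3 - <<'E'
from h import *
print(bot.observe())
for n in ('top','side','wrist'):
    f=grab(n,n+'0'); print(n,{k:v for k,v in f.items() if k!='pixels'})
E
```

```text
pics
{'clock': 0.0, 'qpos': array([ 1.10482314,  0.52203703, -0.03632371,  1.60000321,  0.02120134,
        1.0210984 , -0.11279114]), 'qd': array([-0.0003154 , -0.00048161, -0.00107515,  0.00126151, -0.00057849,
       -0.00102457, -0.0011001 ]), 'joint_efforts': array([-3.67432251e-03, -9.27118349e+01,  1.97797693e+00, -3.69940817e+01,
        1.77638303e-02,  8.05479591e-03, -5.48960634e-05]), 'position': array([ 0.24078348, -0.57638872,  0.23071315]), 'tool_rot': array([ 3.14150674e+00,  1.15776737e-03, -1.17502690e+00]), 'force': array([-0.14813239, -0.20243421,  0.12150513]), 'moment': array([ 0.02428775, -0.00388135, -0.06786665]), 'grip_width': 0.08510009301446055}
top {'fov_y': 53.86389293784887, 'cx': 277.91300393375525, 'cy': 212.62661566889523, 'origin': array([0.42413359, 0.01652448, 1.08422921]), 'orientation': array([-2.96557997, -0.01333088, -1.57601253])}
side {'fov_y': 51.1177197088733, 'cx': 276.8300206633094, 'cy': 213.22022080600374, 'origin': array([-0.08851385,  0.76547439,  0.67186825]), 'orientation': array([-2.10293849,  0.00816502, -2.42264038])}
wrist {'fov_y': 62.75701337139801, 'cx': 281.42842373722834, 'cy': 209.33977355710545, 'origin': array([ 0.31036308, -0.54685771,  0.37273072]), 'orientation': array([ 2.83828572e+00,  7.51967782e-04, -1.17521204e+00])}
```

View pics/top0.png

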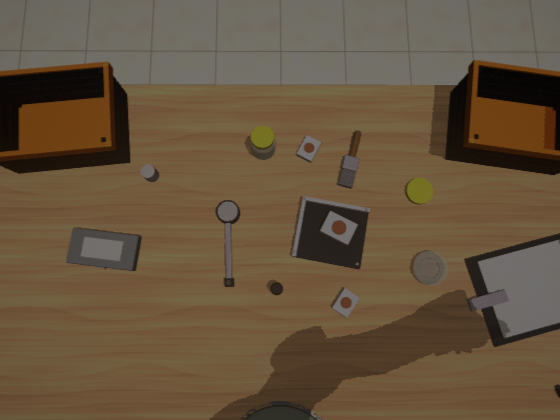

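View pics/side0.png

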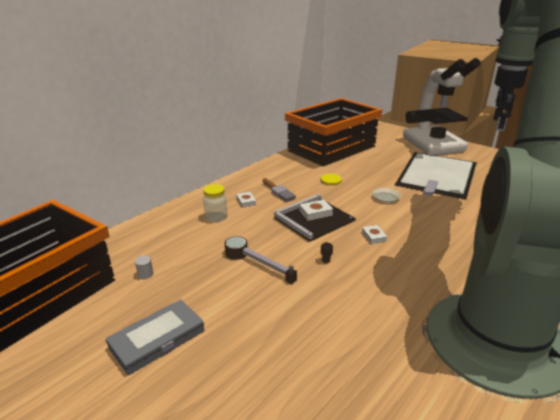

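View pics/wrist0.png

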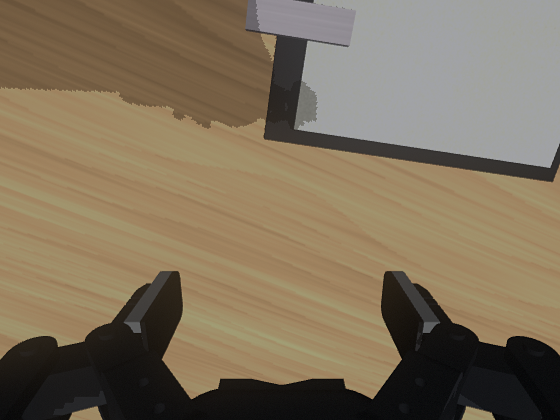

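The top view shows the stage around (331,233), with its corner at about (303,199). The block on the plate is at (339,228), and the magnifier runs from its barrel at (228,211) to its foot at (229,282). The two other white blocks, at (309,148) and (346,302), are look-alikes off the stage. Next I'll measure these.

```bash
python3 - <<'E'
from h import *
f=grab('top'); im=f['pixels'][:,:,::-1]
c=cv2.resize(im[185:280,280:385],None,fx=7,fy=6.3,interpolation=cv2.INTER_CUBIC); c=np.clip(c*1.6,0,255).astype('uint8'); cv2.imwrite('pics/ct.png',c)
c=cv2.resize(im[190:295,200:290],None,fx=5.5,fy=5.5,interpolation=cv2.INTER_CUBIC);c=np.clip(c*1.6,0,255).astype('uint8'); cv2.imwrite('pics/cm.png',c)
hsv=cv2.cvtColor(im,cv2.COLOR_BGR2HSV)
# block: bright low saturation
sub=np.zeros(im.shape[:2],np.uint8); sub[206:250,312:362]=1
g=cv2.cvtColor(im,cv2.COLOR_BGR2GRAY)
print(g[222:236:3,318:362:2])
for name,(y0,y1,x0,x1) in {'blk':(210,248,315,362)}.items():
    m=np.zeros_like(g); m[y0:y1,x0:x1]=((g[y0:y1,x0:x1]>75)|(hsv[y0:y1,x0:x1,1]>120))*255
    cs,_=cv2.findContours(m,cv2.RETR_EXTERNAL,cv2.CHAIN_APPROX_NONE)
    k=max(cs,key=cv2.contourArea); r=cv2.minAreaRect(k); print(r)
    for p in cv2.boxPoints(r): print(p,ray(f,p[0],p[1],.034))
E
```

```text
[[ 33  30  28  89 113 112 112 113  68  64  64  63  65  99 112 113 113 108
   64  32  32  33]
 [ 33  28  69 113 112 112 113  80  63  62  63  66  65  63 100 113 113 113
  113 113  32  33]
 [ 29  36 112 112 113 113 112  74  64  65  63  65  65  63  96 112 113 113
  113  65  33  33]
 [ 33  51 104 112 112 112 113  98  61  64  66  65  65  62 111 112 113 112
   81  33  32  33]
 [ 33  33  34  39  55 105 113 112 112 101  76  79 100 112 113 112 112 102
   33  33  33  33]]
((338.60003662109375, 227.30001831054688), (30.857736587524414, 22.360679626464844), 26.56505012512207)
[319.80005 230.40002] [ 0.56425712 -0.10564717  0.034     ]
[329.80005 210.40002] [ 0.61633117 -0.13276057  0.034     ]
[357.40002 224.20001] [ 0.58001373 -0.20296546  0.034     ]
[347.40002 244.20001] [ 0.52851965 -0.1753669   0.034     ]
```

View pics/ct.png

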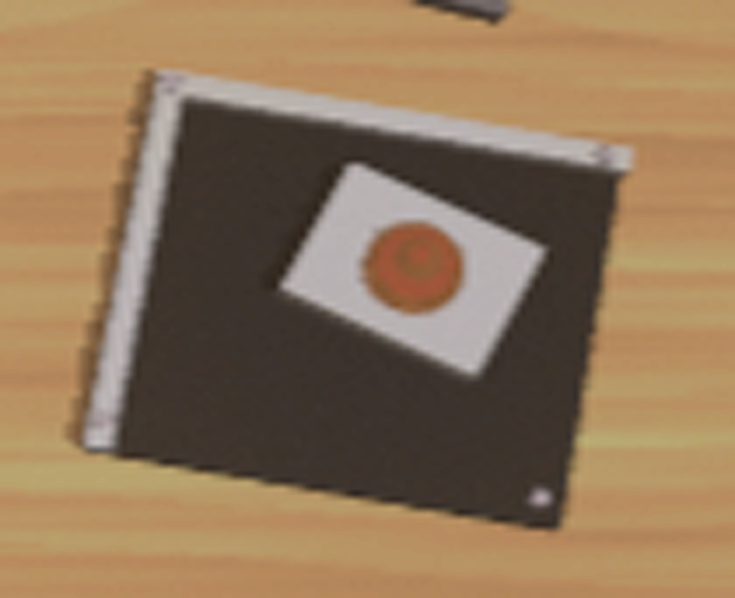

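View pics/cm.png

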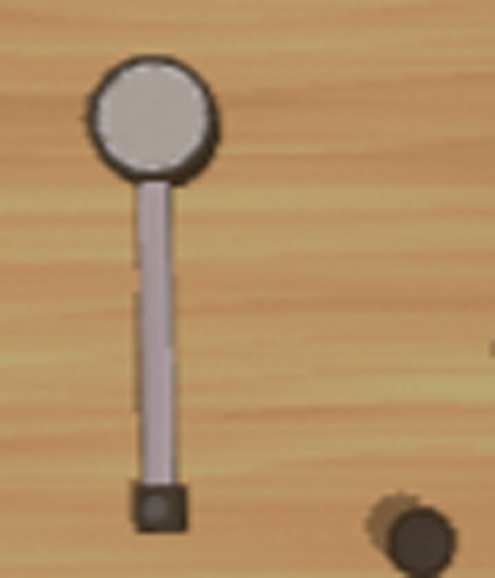

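```bash
python3 - <<'E'
from h import *
f=grab('top')
def P(U,V,z): return ray(f,(U+.5)/7-.5+280,(V+.5)/6.295-.5+185,z)
for n,U,V,z in [('outer corner',153,72,.024),('x out end',634,148,.024),('y out end',85,450,.024),('in corner',183,98,.024),('y in end',120,452,.024),('plate -x-y',558,528,.01),('plate -x+y~',112,455,.01),('plate +x-y',618,178,.01)]: print(n,P(U,V,z).round(4))
def M(U,V,z): return ray(f,(U+.5)/5.5-.5+200,(V+.5)/5.5-.5+190,z)
print('barrel top',M(152,117,.036),'bar near barrel',M(154,185,.029),'bar near foot',M(160,482,.029),'foot top',M(159,507,.042))
b=M(152,117,.036);t=M(159,507,.042);d=b-t;print(np.hypot(d[0],d[1]),np.arctan2(d[1],d[0]))
E
```

```text
outer corner [ 0.6568 -0.0606  0.024 ]
x out end [ 0.624  -0.2402  0.024 ]
y out end [ 0.4997 -0.0333  0.024 ]
in corner [ 0.6457 -0.0717  0.024 ]
y in end [ 0.4988 -0.0461  0.024 ]
plate -x-y [ 0.468  -0.2084  0.01  ]
plate -x+y~ [ 0.4986 -0.044   0.01  ]
plate +x-y [ 0.6138 -0.2369  0.01  ]
barrel top [0.61548507 0.13200816 0.036     ] bar near barrel [0.58437202 0.13131834 0.029     ] bar near foot [0.44682169 0.12636472 0.029     ] foot top [0.43538883 0.12528826 0.042     ]
0.18022156056368815 0.037295491720028655
```

```bash
cat >> h.py <<'E'
def go(x,y,z,yaw):
    s=bot.observe(); T=rot(s['tool_rot'])
    d=T.T@(np.array([x,y,z])-s['position'])*100
    w=R.from_matrix(T.T@rot([np.pi,0,yaw])).as_rotvec(degrees=True)
    print('clock %.2f'%s['clock'],'tcp',s['position'].round(4),'rot',s['tool_rot'].round(3),'F',s['force'].round(1),'w',round(s['grip_width'],4)); print('x y z cm',d.round(2),'w deg',w.round(1))
SY=-0.176; C=np.array([.5624,-.1346])
def st(a,b,c=None): 
    c_,s_=np.cos(SY),np.sin(SY); return C+np.array([c_*a-s_*b,s_*a+c_*b])
E
python3 -c "
from h import *
print(st(-.053,-.0176)); go(*st(-.053,-.0176),.13,SY-np.pi/2)"
```

```text
[ 0.50713711 -0.1426482 ]
clock 0.25 tcp [ 0.2409 -0.5765  0.231 ] rot [ 3.142e+00  1.000e-03 -1.175e+00] F [ 0.3 -0.3  0. ] w 0.0854
x y z cm [-29.77 -41.29  10.12] w deg [ 0.   0.  32.8]
```

Call:
jog_arm([
  {"x": -29.8, "y": -41.3, "z": 10.1, "wz": 32.8, "claw": 58},
  {"x": -29.8, "y": -41.3, "z": 10.1, "wz": 32.8, "claw": 58},
  {"x": -29.8, "y": -41.3, "z": 10.1, "wz": 32.8, "claw": 58},
  {"x": -29.8, "y": -41.3, "z": 10.1, "wz": 32.8, "claw": 58},
  {"x": -29.8, "y": -41.3, "z": 10.1, "wz": 32.8, "claw": 58},
  {"x": -29.8, "y": -41.3, "z": 10.1, "wz": 32.8, "claw": 58},
  {"x": -29.8, "y": -41.3, "z": 10.1, "wz": 32.8, "claw": 58},
  {"x": -29.8, "y": -41.3, "z": 10.1, "wz": 32.8, "claw": 58},
  {"x": -29.8, "y": -41.3, "z": 10.1, "wz": 32.8, "claw": 58},
  {"x": -29.8, "y": -41.3, "z": 10.1, "wz": 32.8, "claw": 58},
])

```text
schema error: expected keys wx, wy, wz, x, y, z, claw
```

```bash
python3 -c "
from h import *
f=grab('wrist','w1'); go(*st(-.053,-.0176),.13,SY-np.pi/2)
for n,p in dict(incorner=[*st(.07,.08),.024],xend=[*st(.07,-.09),.024],blk=[.5723,-.1542,.034]).items(): print(n,proj(f,p).round(1))"
```

```text
clock 0.30 tcp [ 0.2409 -0.5766  0.2311] rot [ 3.142  0.    -1.175] F [-0.4  0.4  0.3] w 0.0855
x y z cm [-29.77 -41.29  10.12] w deg [ 0.   0.  32.8]
incorner [-298.3 -857.2]
xend [   7.3 -578.2]
blk [-155.1 -586.1]
```

View pics/w1.png

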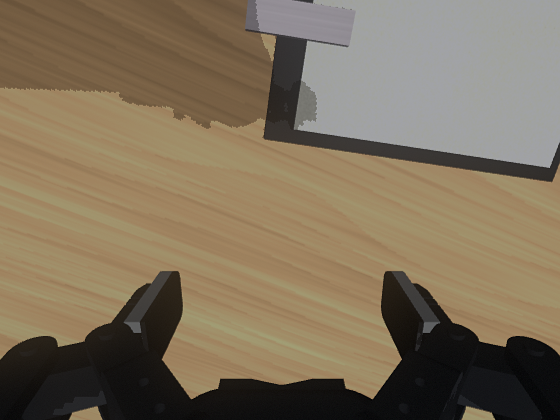

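The move was refused because every row needs all seven keys, so nothing has moved. The picture is unchanged.

Call:
jog_arm([
  {"wx": 0, "wy": 0, "wz": 32.8, "x": -29.8, "y": -41.3, "z": 10.1, "claw": 58},
  {"wx": 0, "wy": 0, "wz": 32.8, "x": -29.8, "y": -41.3, "z": 10.1, "claw": 58},
  {"wx": 0, "wy": 0, "wz": 32.8, "x": -29.8, "y": -41.3, "z": 10.1, "claw": 58},
  {"wx": 0, "wy": 0, "wz": 32.8, "x": -29.8, "y": -41.3, "z": 10.1, "claw": 58},
  {"wx": 0, "wy": 0, "wz": 32.8, "x": -29.8, "y": -41.3, "z": 10.1, "claw": 58},
  {"wx": 0, "wy": 0, "wz": 32.8, "x": -29.8, "y": -41.3, "z": 10.1, "claw": 58},
  {"wx": 0, "wy": 0, "wz": 32.8, "x": -29.8, "y": -41.3, "z": 10.1, "claw": 58},
  {"wx": 0, "wy": 0, "wz": 32.8, "x": -29.8, "y": -41.3, "z": 10.1, "claw": 58},
  {"wx": 0, "wy": 0, "wz": 32.8, "x": -29.8, "y": -41.3, "z": 10.1, "claw": 58},
  {"wx": 0, "wy": 0, "wz": 32.8, "x": -29.8, "y": -41.3, "z": 10.1, "claw": 58},
])

```text
clock: 1.55
position: [0.5078, -0.1404, 0.1298]
tool_rot: [3.141, 0.001, -1.744]
force: [-0.3, -1.5, 0.6]
grip_width: 0.0496
```

```bash
python3 -c "
from h import *
f=grab('wrist','w2'); go(*st(-.053,-.0176),.13,SY-np.pi/2)
for n,p in dict(incorner=[*st(.07,.08),.024],xend=[*st(.07,-.09),.024],blk=[.5723,-.1542,.034]).items(): print(n,proj(f,p).round(1))"
```

```text
clock 1.60 tcp [ 0.5071 -0.142   0.13  ] rot [ 3.141  0.    -1.746] F [-0.  -0.7  1.2] w 0.0498
x y z cm [ 0.06 -0.02  0.  ] w deg [0. 0. 0.]
incorner [134.4  24.1]
xend [397.9  24.8]
blk [285.3 116.3]
```

View pics/w2.png

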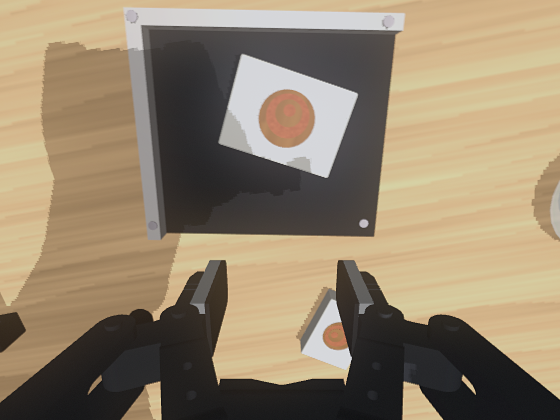

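The wrist view shows the stage with its fences at the top and left. The block is at about (287,118) and roughly clockwise from square. I'll zoom in to refine it.

```bash
python3 -c "
from h import *
im=cv2.imread('pics/w2.png'); c=cv2.resize(im[0:245,115:415],None,fx=2.6,fy=2.4,interpolation=cv2.INTER_CUBIC); cv2.imwrite('pics/w2z.png',c)"
```

```text
(no output)
```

View pics/w2z.png

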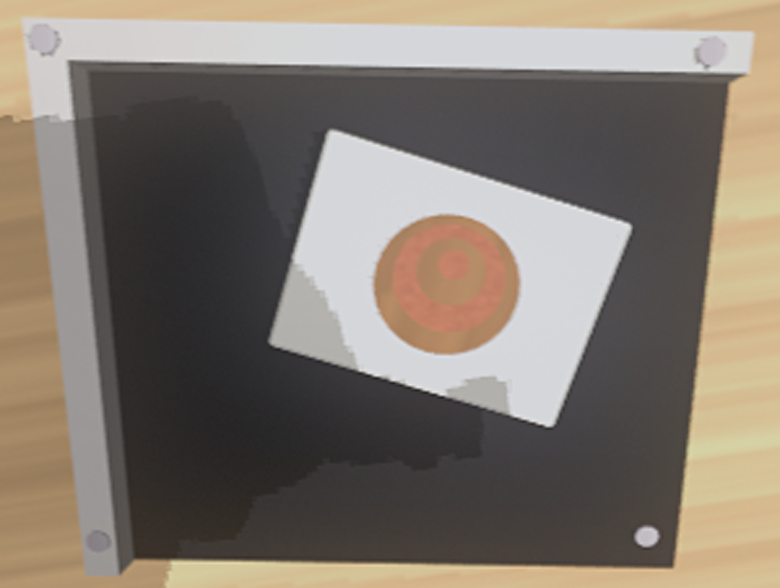

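```bash
python3 -c "
from h import *
f=grab('wrist')
def Z(U,V,z): return ray(f,(U+.5)/2.6-.5+115,(V+.5)/2.4-.5,z)
def fit(model,w):
    m=np.array(model);w=np.array(w)[:,:2];mc,wc=m.mean(0),w.mean(0);a=m-mc;b=w-wc
    th=np.arctan2((a[:,0]*b[:,1]-a[:,1]*b[:,0]).sum(),(a*b).sum());c,s=np.cos(th),np.sin(th);Rm=np.array([[c,-s],[s,c]])
    t=wc-Rm@mc; print('yaw',th.round(4),'t',t.round(4),'res mm',((w-(m@Rm.T+t))*1e3).round(1).tolist()); return th,t
L=[(24,17,.024,80,90),(754,32,.024,80,-90),(69,60,.024,70,80),(88,576,.024,-80,90),(120,575,.024,-80,80),(748,76,.024,70,-90),(676,567,.010,-80,-90)]
fit([[l[3]/1e3,l[4]/1e3] for l in L],[Z(*l[:3]) for l in L])
B=[(331,129,30,40),(632,226,30,-40),(554,427,-30,-40),(268,344,-30,40)]
fit([[l[2]/1e3,l[3]/1e3] for l in B],[Z(l[0],l[1],.034) for l in B])
"
```

```text
yaw -0.1941 t [ 0.5598 -0.1389] res mm [[-0.1, -0.3], [-0.2, 0.4], [-0.2, -0.3], [-0.1, -0.5], [0.5, -0.2], [-0.7, 0.7], [0.8, 0.0]]
yaw -0.4854 t [ 0.5698 -0.1566] res mm [[-0.7, -0.3], [-0.4, 0.8], [0.7, -0.3], [0.3, -0.3]]
```

```bash
sed -i 's/^SY=.*/SY=-0.194; C=np.array([.5598,-.1389])/' h.py; python3 -c "
from h import *
go(*st(-.053,-.0155),.014,SY-np.pi/2)"
```

```text
clock 1.65 tcp [ 0.5068 -0.1429  0.1302] rot [ 3.141 -0.    -1.748] F [-0.2  0.2  0.6] w 0.0493
x y z cm [ 0.13  0.17 11.62] w deg [ 0. -0.  1.]
```

Call:
jog_arm([
  {"wx": 0, "wy": 0, "wz": 1, "x": 0.1, "y": 0.2, "z": 5.0, "claw": 58},
  {"wx": 0, "wy": 0, "wz": 1, "x": 0.1, "y": 0.2, "z": 9.5, "claw": 58},
  {"wx": 0, "wy": 0, "wz": 1, "x": 0.1, "y": 0.2, "z": 11.6, "claw": 58},
  {"wx": 0, "wy": 0, "wz": 1, "x": 0.1, "y": 0.2, "z": 11.6, "claw": 58},
  {"wx": 0, "wy": 0, "wz": 1, "x": 0.1, "y": 0.2, "z": 11.6, "claw": 58},
])

```text
clock: 2.28
position: [0.5049, -0.1444, 0.0153]
tool_rot: [-3.141, -0.0, -1.766]
force: [0.1, 0.3, 0.7]
grip_width: 0.0495
```

```bash
python3 -c "
from h import *
f=grab('wrist','w3'); go(*st(-.001,-.0155),.014,SY-np.pi/2)"
```

```text
clock 2.33 tcp [ 0.5051 -0.1442  0.0155] rot [-3.14  -0.    -1.766] F [ 0.2  0.4 -0.3] w 0.0496
x y z cm [-0.03 -5.16  0.16] w deg [-0.1 -0.  -0.1]
```

View pics/w3.png

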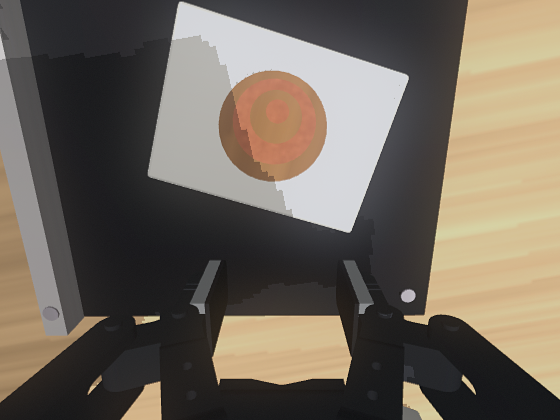

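The fingers are now behind the block's long -x face, with the leading corner at about (350,232). Next is the +x push.

Call:
jog_arm([
  {"wx": 0, "wy": 0, "wz": 0, "x": 0, "y": -0.9, "z": 0.1, "claw": 58},
  {"wx": 0, "wy": 0, "wz": 0, "x": 0, "y": -1.4, "z": 0.1, "claw": 58},
  {"wx": 0, "wy": 0, "wz": 0, "x": 0, "y": -1.8, "z": 0.1, "claw": 58},
  {"wx": 0, "wy": 0, "wz": 0, "x": 0, "y": -2.2, "z": 0.1, "claw": 58},
  {"wx": 0, "wy": 0, "wz": 0, "x": 0, "y": -2.6, "z": 0.1, "claw": 58},
  {"wx": 0, "wy": 0, "wz": 0, "x": 0, "y": -3.0, "z": 0.1, "claw": 58},
  {"wx": 0, "wy": 0, "wz": 0, "x": 0, "y": -3.4, "z": 0.1, "claw": 58},
  {"wx": 0, "wy": 0, "wz": 0, "x": 0, "y": -3.8, "z": 0.1, "claw": 58},
  {"wx": 0, "wy": 0, "wz": 0, "x": 0, "y": -4.2, "z": 0.1, "claw": 58},
  {"wx": 0, "wy": 0, "wz": 0, "x": 0, "y": -4.6, "z": 0.1, "claw": 58},
])

```text
clock: 3.58
position: [0.5505, -0.1531, 0.0145]
tool_rot: [-3.14, -0.0, -1.766]
force: [-2.4, 0.3, 1.7]
grip_width: 0.0495
```

```bash
python3 -c "
from h import *
f=grab('wrist','w4'); go(*st(-.001,-.0155),.014,SY-np.pi/2)"
```

```text
clock 3.62 tcp [ 0.551  -0.1531  0.0146] rot [-3.14  -0.    -1.766] F [0.1 0.6 0.5] w 0.0496
x y z cm [-0.01 -0.49  0.06] w deg [-0.1 -0.  -0.1]
```

View pics/w4.png

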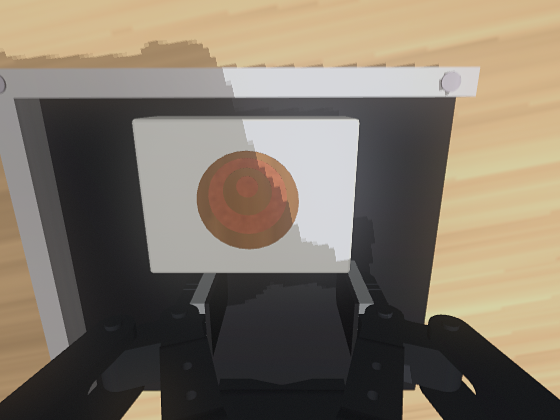

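The block has squared to the fingers and to the +x fence: its front edge is at row 118, against the fence's inner edge at row 97. I'll push on slowly until the force shows contact.

Call:
jog_arm([
  {"wx": 0, "wy": 0, "wz": 0, "x": 0, "y": -0.2, "z": 0, "claw": 58},
  {"wx": 0, "wy": 0, "wz": 0, "x": 0, "y": -0.3, "z": 0, "claw": 58},
  {"wx": 0, "wy": 0, "wz": 0, "x": 0, "y": -0.4, "z": 0, "claw": 58},
  {"wx": 0, "wy": 0, "wz": 0, "x": 0, "y": -0.5, "z": 0, "claw": 58},
  {"wx": 0, "wy": 0, "wz": 0, "x": 0, "y": -0.6, "z": 0, "claw": 58},
])

```text
clock: 4.25
position: [0.557, -0.1543, 0.0145]
tool_rot: [-3.14, -0.0, -1.766]
force: [-0.2, -0.5, -0.6]
grip_width: 0.0497
```

```bash
python3 -c "
from h import *
f=grab('wrist','w5'); go(*st(-.001,-.0155),.014,SY-np.pi/2)"
```

```text
clock 4.30 tcp [ 0.5571 -0.1543  0.0146] rot [-3.14  -0.    -1.766] F [-0.3  0.3  0. ] w 0.0493
x y z cm [-0.02  0.14  0.06] w deg [-0.1 -0.  -0.1]
```

View pics/w5.png

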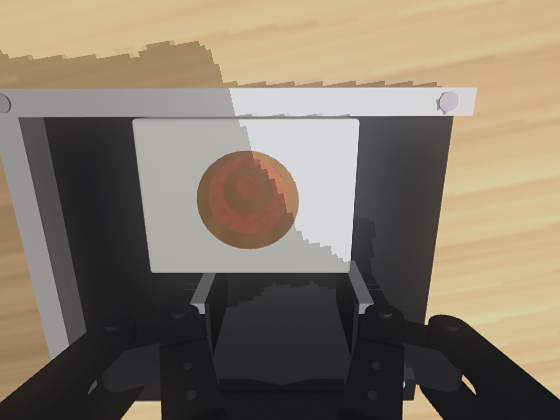

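The block's front edge now nearly meets the fence edge, and there is no contact force yet.

Call:
jog_arm([
  {"wx": 0, "wy": 0, "wz": 0, "x": 0, "y": -0.1, "z": 0, "claw": 58},
  {"wx": 0, "wy": 0, "wz": 0, "x": 0, "y": -0.2, "z": 0, "claw": 58},
  {"wx": 0, "wy": 0, "wz": 0, "x": 0, "y": -0.3, "z": 0, "claw": 58},
  {"wx": 0, "wy": 0, "wz": 0, "x": 0, "y": -0.3, "z": 0, "claw": 58},
])

```text
clock: 4.8
position: [0.5573, -0.1544, 0.0143]
tool_rot: [3.138, -0.0, -1.766]
force: [-18.3, 4.1, 14.2]
grip_width: 0.0494
```

```bash
python3 -c "
from h import *
f=grab('wrist','w6'); go(*st(-.001,-.0155),.014,SY-np.pi/2)"
```

```text
clock 4.85 tcp [ 0.5573 -0.1544  0.0143] rot [ 3.138 -0.    -1.766] F [-18.7   4.8  14.5] w 0.0497
x y z cm [-0.02  0.15  0.03] w deg [ 0.2 -0.  -0. ]
```

View pics/w6.png

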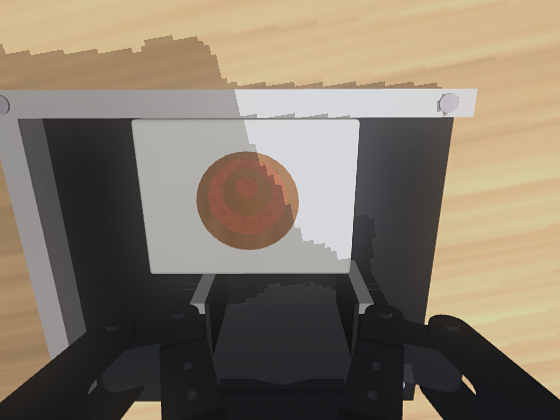

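Contact is firm at about 19 N and the block is flush against the +x fence. I'll measure its position now for the y push.

```bash
python3 -c "
from h import *
f=grab('wrist')
c,s=np.cos(SY),np.sin(SY)
for u,v,z in [(133,120,.034),(359,119.5,.034),(351,273,.034),(150,273,.034),(45,119,.024),(448,117.5,.024)]:
    p=ray(f,u,v,z)[:2]-C; print(u,v,(1e3*np.array([c*p[0]+s*p[1],-s*p[0]+c*p[1]])).round(1))
go(*st(.03,-.09),.075,SY)"
```

```text
133 120 [70.  35.3]
359 119.5 [ 70.1 -42.3]
351 273 [ 11.4 -43.1]
150 273 [11.5 36.2]
45 119 [69.9 72.1]
448 117.5 [ 70.3 -77.5]
clock 4.90 tcp [ 0.5573 -0.1544  0.0143] rot [ 3.138 -0.    -1.766] F [-18.3   3.6  14.5] w 0.0493
x y z cm [ 7.43 -2.93 -6.07] w deg [  0.2   0.2 -90. ]
```

Call:
jog_arm([
  {"wx": 0, "wy": 0, "wz": 0, "x": 0, "y": 1.5, "z": 0, "claw": 58},
  {"wx": 0, "wy": 0, "wz": 0, "x": 0, "y": 3, "z": 0, "claw": 58},
  {"wx": 0, "wy": 0, "wz": 0, "x": 0, "y": 3, "z": -6, "claw": 35},
  {"wx": 0, "wy": 0, "wz": 0, "x": 0, "y": 3, "z": -6, "claw": 35},
])

```text
clock: 5.4
position: [0.5303, -0.1492, 0.0781]
tool_rot: [-3.139, -0.0, -1.766]
force: [0.3, 0.3, -0.2]
grip_width: 0.03
```

```bash
python3 -c "
from h import *
go(*st(.03,-.09),.085,SY)"
```

```text
clock 5.40 tcp [ 0.5303 -0.1492  0.0781] rot [-3.139 -0.    -1.766] F [ 0.3  0.3 -0.2] w 0.03
x y z cm [ 7.41 -5.7  -0.68] w deg [ -0.1  -0.1 -90.1]
```

Call:
jog_arm([
  {"wx": 0, "wy": 0, "wz": -10.6, "x": 2, "y": -1, "z": -1, "claw": 35},
  {"wx": 0, "wy": 0, "wz": -21.2, "x": 4, "y": -3, "z": -1, "claw": 35},
  {"wx": 0, "wy": 0, "wz": -31.8, "x": 5.9, "y": -5.7, "z": -1, "claw": 35},
  {"wx": 0, "wy": 0, "wz": -42.4, "x": 5.9, "y": -5.7, "z": -1, "claw": 35},
  {"wx": 0, "wy": 0, "wz": -53, "x": 5.9, "y": -5.7, "z": -1, "claw": 35},
  {"wx": 0, "wy": 0, "wz": -63.6, "x": 5.9, "y": -5.7, "z": -1, "claw": 35},
  {"wx": 0, "wy": 0, "wz": -74.2, "x": 5.9, "y": -5.7, "z": -1, "claw": 35},
  {"wx": 0, "wy": 0, "wz": -84.8, "x": 5.9, "y": -5.7, "z": -1, "claw": 35},
  {"wx": 0, "wy": 0, "wz": -90.1, "x": 5.9, "y": -5.7, "z": -1, "claw": 35},
  {"wx": 0, "wy": 0, "wz": -90.1, "x": 5.9, "y": -5.7, "z": -1, "claw": 35},
])

```text
clock: 6.65
position: [0.5748, -0.2183, 0.0879]
tool_rot: [-3.141, -0.003, -0.194]
force: [0.0, -1.0, -0.5]
grip_width: 0.0301
```

```bash
python3 -c "
from h import *
f=grab('wrist','w7')
go(*st(.03,-.075),.0145,SY)"
```

```text
clock 6.70 tcp [ 0.5748 -0.2183  0.088 ] rot [-3.141e+00 -3.000e-03 -1.960e-01] F [0.7 0.8 0.3] w 0.0301
x y z cm [-0.02  0.    7.35] w deg [-0.  -0.1 -0.1]
```

View pics/w7.png

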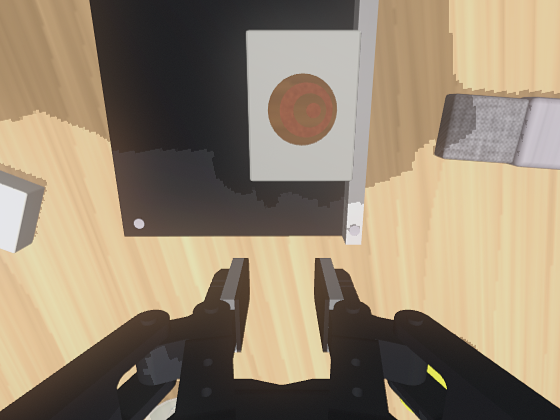

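The view shows the block flush along the +x fence (right side) and the fingers clear of that fence. The handle of the brush is at right, around (500,130), well clear. I'll descend and push +y.

Call:
jog_arm([
  {"wx": 0, "wy": 0, "wz": 0, "x": 0, "y": 0, "z": 4, "claw": 35},
  {"wx": 0, "wy": 0, "wz": 0, "x": 0, "y": 0, "z": 6.5, "claw": 35},
  {"wx": 0, "wy": 0, "wz": 0, "x": 0, "y": 0, "z": 7.3, "claw": 35},
  {"wx": 0, "wy": 0, "wz": 0, "x": 0, "y": -0.8, "z": 7.3, "claw": 35},
  {"wx": 0, "wy": 0, "wz": 0, "x": 0, "y": -1.4, "z": 7.3, "claw": 35},
  {"wx": 0, "wy": 0, "wz": 0, "x": 0, "y": -1.8, "z": 7.3, "claw": 35},
  {"wx": 0, "wy": 0, "wz": 0, "x": 0, "y": -2.2, "z": 7.3, "claw": 35},
  {"wx": 0, "wy": 0, "wz": 0, "x": 0, "y": -2.6, "z": 7.3, "claw": 35},
  {"wx": 0, "wy": 0, "wz": 0, "x": 0, "y": -3.0, "z": 7.3, "claw": 35},
])

```text
clock: 7.82
position: [0.5809, -0.1891, 0.0151]
tool_rot: [3.141, -0.003, -0.196]
force: [-0.8, -2.7, 3.2]
grip_width: 0.03
```

```bash
python3 -c "
from h import *
f=grab('wrist','w8')
go(*st(.03,-.011),.0145,SY)"
```

```text
clock 7.88 tcp [ 0.581  -0.1882  0.0151] rot [-3.141e+00 -3.000e-03 -1.960e-01] F [-0.4 -1.9  3.1] w 0.0298
x y z cm [-0.04 -3.33  0.06] w deg [-0.  -0.2 -0.1]
```

View pics/w8.png

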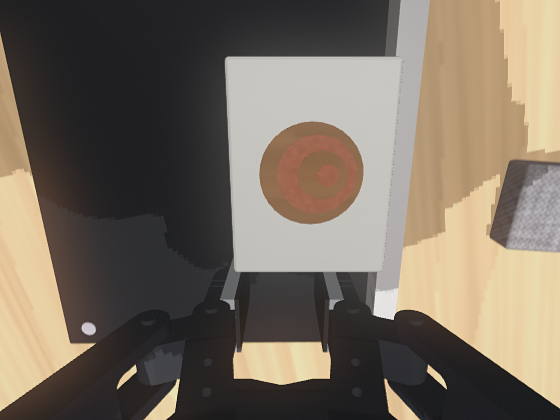

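The block is sliding straight along the +x fence with about 3 N. I'll continue.

Call:
jog_arm([
  {"wx": 0, "wy": 0, "wz": 0, "x": 0, "y": -0.4, "z": 0, "claw": 35},
  {"wx": 0, "wy": 0, "wz": 0, "x": 0, "y": -0.8, "z": 0, "claw": 35},
  {"wx": 0, "wy": 0, "wz": 0, "x": 0, "y": -1.2, "z": 0, "claw": 35},
  {"wx": 0, "wy": 0, "wz": 0, "x": 0, "y": -1.6, "z": 0, "claw": 35},
  {"wx": 0, "wy": 0, "wz": 0, "x": 0, "y": -2.0, "z": 0, "claw": 35},
  {"wx": 0, "wy": 0, "wz": 0, "x": 0, "y": -2.4, "z": 0, "claw": 35},
  {"wx": 0, "wy": 0, "wz": 0, "x": 0, "y": -2.7, "z": 0, "claw": 35},
  {"wx": 0, "wy": 0, "wz": 0, "x": 0, "y": -2.9, "z": 0, "claw": 35},
  {"wx": 0, "wy": 0, "wz": 0, "x": 0, "y": -3.0, "z": 0, "claw": 35},
])

```text
clock: 9.0
position: [0.5869, -0.1587, 0.0151]
tool_rot: [-3.141, -0.003, -0.196]
force: [-0.8, -2.3, 0.8]
grip_width: 0.03
```

```bash
python3 -c "
from h import *
f=grab('wrist','w9')
go(*st(.03,-.011),.0145,SY)"
```

```text
clock 9.05 tcp [ 0.5869 -0.1586  0.0151] rot [-3.141e+00 -3.000e-03 -1.960e-01] F [-0.1 -0.9 -0.3] w 0.0302
x y z cm [-0.04 -0.31  0.06] w deg [-0.  -0.2 -0.1]
```

View pics/w9.png

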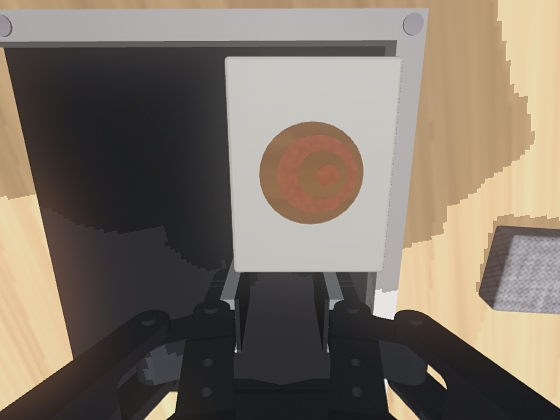

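There is a gap of a few mm left to the +y fence (rows 43 to 58).

Call:
jog_arm([
  {"wx": 0, "wy": 0, "wz": 0, "x": 0, "y": -0.2, "z": 0, "claw": 35},
  {"wx": 0, "wy": 0, "wz": 0, "x": 0, "y": -0.3, "z": 0, "claw": 35},
  {"wx": 0, "wy": 0, "wz": 0, "x": 0, "y": -0.4, "z": 0, "claw": 35},
  {"wx": 0, "wy": 0, "wz": 0, "x": 0, "y": -0.5, "z": 0, "claw": 35},
  {"wx": 0, "wy": 0, "wz": 0, "x": 0, "y": -0.5, "z": 0, "claw": 35},
])

```text
clock: 9.68
position: [0.5879, -0.1535, 0.0151]
tool_rot: [-3.141, -0.003, -0.195]
force: [-0.1, -0.8, 0.2]
grip_width: 0.0297
```

```bash
python3 -c "
from h import *
f=grab('wrist','w10')
go(*st(.03,-.011),.0145,SY)"
```

```text
clock 9.72 tcp [ 0.5879 -0.1535  0.0151] rot [-3.141e+00 -3.000e-03 -1.960e-01] F [-0.7 -0.5  0.5] w 0.0299
x y z cm [-0.04  0.21  0.06] w deg [-0.  -0.2 -0.1]
```

View pics/w10.png

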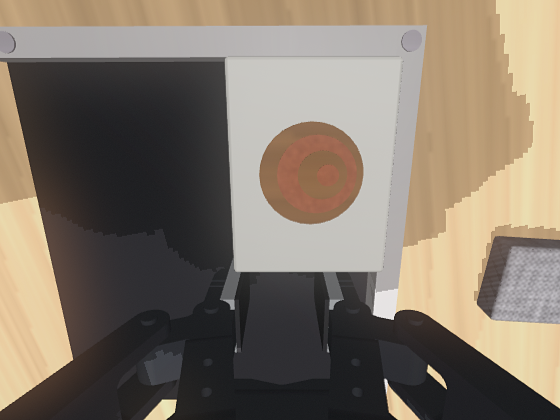

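Almost touching. I'll press a little more.

Call:
jog_arm([
  {"wx": 0, "wy": 0, "wz": 0, "x": 0, "y": -0.1, "z": 0, "claw": 35},
  {"wx": 0, "wy": 0, "wz": 0, "x": 0, "y": -0.2, "z": 0, "claw": 35},
  {"wx": 0, "wy": 0, "wz": 0, "x": 0, "y": -0.2, "z": 0, "claw": 35},
])

```text
clock: 10.1
position: [0.5881, -0.1527, 0.0151]
tool_rot: [3.141, -0.003, -0.196]
force: [-1.6, -7.8, 0.9]
grip_width: 0.0302
```

```bash
python3 -c "
from h import *
f=grab('wrist','w11')
go(*st(.03,-.011),.0145,SY)"
```

```text
clock 10.15 tcp [ 0.5881 -0.1527  0.0151] rot [ 3.141e+00 -3.000e-03 -1.960e-01] F [-1.2 -7.5  1. ] w 0.0299
x y z cm [-0.04  0.29  0.06] w deg [ 0.  -0.2 -0.1]
```

Call:
jog_arm([
  {"wx": 0, "wy": 0, "wz": 0, "x": 0, "y": -0.15, "z": 0, "claw": 35},
  {"wx": 0, "wy": 0, "wz": 0, "x": 0, "y": -0.25, "z": 0, "claw": 35},
  {"wx": 0, "wy": 0, "wz": 0, "x": 0, "y": -0.25, "z": 0, "claw": 35},
])

```text
clock: 10.52
position: [0.5881, -0.1526, 0.0151]
tool_rot: [3.138, -0.003, -0.198]
force: [-2.8, -13.4, 1.7]
grip_width: 0.0296
```

```bash
python3 -c "
from h import *
f=grab('wrist','w12')
im=f['pixels'][:,:,::-1]; cv2.imwrite('pics/w12z.png',cv2.resize(im[10:290,190:440],None,fx=2.1,fy=2.1,interpolation=cv2.INTER_CUBIC))
go(*st(.03,-.011),.0145,SY)"
```

```text
clock 10.57 tcp [ 0.5881 -0.1526  0.0151] rot [ 3.138e+00 -3.000e-03 -1.980e-01] F [ -2.2 -13.5   1.7] w 0.0297
x y z cm [-0.04  0.3   0.06] w deg [ 0.2 -0.1 -0.2]
```

View pics/w12z.png

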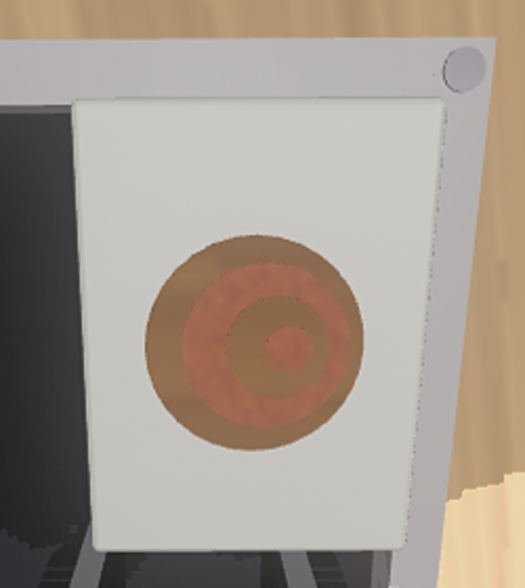

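The block looks flush against both fences. I'll back off and do one light confirming push in +x.

Call:
jog_arm([
  {"wx": 0, "wy": 0, "wz": 0, "x": 0, "y": 1, "z": 0, "claw": 35},
  {"wx": 0, "wy": 0, "wz": 0, "x": 0, "y": 2.5, "z": 0, "claw": 35},
  {"wx": 0, "wy": 0, "wz": 0, "x": 0, "y": 2.5, "z": -5, "claw": 47},
  {"wx": 0, "wy": 0, "wz": 0, "x": 0, "y": 2.5, "z": -8, "claw": 47},
  {"wx": 0, "wy": 0, "wz": 0, "x": 0, "y": 2.5, "z": -8, "claw": 47},
])

```text
clock: 11.2
position: [0.584, -0.1779, 0.0974]
tool_rot: [3.138, -0.006, -0.199]
force: [0.9, 0.0, -0.9]
grip_width: 0.0398
```

```bash
python3 -c "
from h import *
go(*st(-.025,.035),.095,SY-np.pi/2)"
```

```text
clock 11.20 tcp [ 0.584  -0.1779  0.0974] rot [ 3.138 -0.006 -0.199] F [ 0.9  0.  -0.9] w 0.0398
x y z cm [-5.66 -6.83  0.18] w deg [-0.1 -0.4 89.7]
```

Call:
jog_arm([
  {"wx": 0, "wy": 0, "wz": 10.6, "x": -2.5, "y": -3, "z": 0, "claw": 47},
  {"wx": 0, "wy": 0, "wz": 21.2, "x": -5.7, "y": -6.8, "z": 0, "claw": 47},
  {"wx": 0, "wy": 0, "wz": 31.8, "x": -5.7, "y": -6.8, "z": 0, "claw": 47},
  {"wx": 0, "wy": 0, "wz": 42.4, "x": -5.7, "y": -6.8, "z": 0, "claw": 47},
  {"wx": 0, "wy": 0, "wz": 53, "x": -5.7, "y": -6.8, "z": 0, "claw": 47},
  {"wx": 0, "wy": 0, "wz": 63.6, "x": -5.7, "y": -6.8, "z": 0, "claw": 47},
  {"wx": 0, "wy": 0, "wz": 74.2, "x": -5.7, "y": -6.8, "z": 0, "claw": 47},
  {"wx": 0, "wy": 0, "wz": 84.8, "x": -5.7, "y": -6.8, "z": 0, "claw": 47},
  {"wx": 0, "wy": -0.4, "wz": 89.7, "x": -5.7, "y": -6.8, "z": 0, "claw": 47},
  {"wx": 0, "wy": -0.4, "wz": 89.7, "x": -5.7, "y": -6.8, "z": 0, "claw": 47},
])

```text
clock: 12.45
position: [0.5412, -0.1003, 0.0961]
tool_rot: [-3.141, 0.0, -1.764]
force: [0.1, -0.9, -1.0]
grip_width: 0.0402
```

```bash
python3 -c "
from h import *
f=grab('wrist','w13')
go(*st(-.022,.035),.0145,SY-np.pi/2)
c,s=np.cos(SY),np.sin(SY)
im=f['pixels'][:,:,::-1]; cv2.imwrite('pics/w13z.png',cv2.resize(im[0:260,120:440],None,fx=2.3,fy=2.3,interpolation=cv2.INTER_CUBIC))
"
```

```text
clock 12.50 tcp [ 0.5412 -0.1002  0.0962] rot [-3.141  0.    -1.762] F [ 0.5 -0.3 -0. ] w 0.0398
x y z cm [-0.06 -0.36  8.17] w deg [-0.1  0.   0.2]
```

View pics/w13z.png

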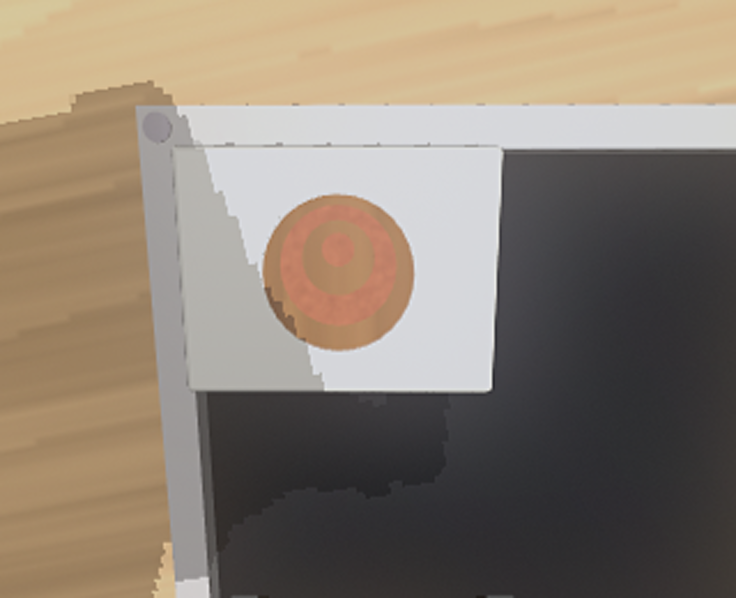

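Flush on both sides. I'll descend and give the light +x push.

Call:
jog_arm([
  {"wx": 0, "wy": 0, "wz": 0, "x": -0.1, "y": 0, "z": 4, "claw": 47},
  {"wx": 0, "wy": 0, "wz": 0, "x": -0.1, "y": 0, "z": 7.2, "claw": 47},
  {"wx": 0, "wy": 0, "wz": 0, "x": -0.1, "y": 0, "z": 8.1, "claw": 47},
  {"wx": 0, "wy": 0, "wz": 0, "x": -0.1, "y": -0.8, "z": 8.1, "claw": 47},
  {"wx": 0, "wy": 0, "wz": 0, "x": -0.1, "y": -1.4, "z": 8.1, "claw": 47},
  {"wx": 0, "wy": 0, "wz": 0, "x": -0.1, "y": -1.7, "z": 8.1, "claw": 47},
  {"wx": 0, "wy": 0, "wz": 0, "x": -0.1, "y": -1.9, "z": 8.1, "claw": 47},
  {"wx": 0, "wy": 0, "wz": 0, "x": -0.1, "y": -2.0, "z": 8.1, "claw": 47},
])

```text
clock: 13.5
position: [0.5612, -0.103, 0.0154]
tool_rot: [-3.14, 0.0, -1.762]
force: [0.2, 0.0, -0.2]
grip_width: 0.0401
```

```bash
python3 -c "
from h import *
f=grab('wrist','w14')
go(*st(-.000,.035),.0145,SY-np.pi/2)
"
```

```text
clock 13.55 tcp [ 0.5612 -0.1031  0.0154] rot [-3.14   0.    -1.762] F [ 0.7  0.3 -0.6] w 0.0402
x y z cm [ 0.05 -0.55  0.09] w deg [-0.1  0.   0.2]
```

View pics/w14.png

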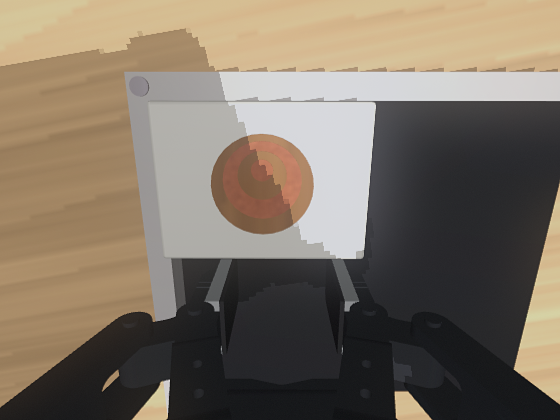

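Call:
jog_arm([
  {"wx": 0, "wy": 0, "wz": 0, "x": 0, "y": -0.4, "z": 0, "claw": 47},
  {"wx": 0, "wy": 0, "wz": 0, "x": 0, "y": -0.5, "z": 0, "claw": 47},
  {"wx": 0, "wy": 0, "wz": 0, "x": 0, "y": -0.6, "z": 0, "claw": 47},
  {"wx": 0, "wy": 0, "wz": 0, "x": 0, "y": -0.7, "z": 0, "claw": 47},
  {"wx": 0, "wy": 0, "wz": 0, "x": 0, "y": -0.7, "z": 0, "claw": 47},
])

```text
clock: 14.18
position: [0.567, -0.1042, 0.0152]
tool_rot: [3.14, 0.0, -1.762]
force: [-6.9, 1.7, 5.4]
grip_width: 0.04
```

```bash
python3 -c "
from h import *
go(*st(-.000,.035),.0145,SY-np.pi/2)
"
```

```text
clock 14.18 tcp [ 0.567  -0.1042  0.0152] rot [ 3.14   0.    -1.762] F [-6.9  1.7  5.4] w 0.04
x y z cm [0.05 0.04 0.07] w deg [0.1 0.  0.2]
```

Contact came at the same position, with 7 N, so the block was already flush. Now I'll retreat and go to the magnifier.

Call:
jog_arm([
  {"wx": 0, "wy": 0, "wz": 0, "x": 0, "y": 1, "z": 0, "claw": 47},
  {"wx": 0, "wy": 0, "wz": 0, "x": 0, "y": 2.5, "z": 0, "claw": 47},
  {"wx": 0, "wy": 0, "wz": 0, "x": 0, "y": 2.5, "z": -6, "claw": 60},
  {"wx": 0, "wy": 0, "wz": 0, "x": 0, "y": 2.5, "z": -12, "claw": 60},
  {"wx": 0, "wy": 0, "wz": 0, "x": 0, "y": 2.5, "z": -12, "claw": 60},
])

```text
clock: 14.8
position: [0.5443, -0.0998, 0.1393]
tool_rot: [-3.136, 0.001, -1.762]
force: [0.6, -0.3, -0.7]
grip_width: 0.0513
```

```bash
python3 -c "
from h import *
go(.53,.128,.15,.037-np.pi/2)
"
```

```text
clock 14.80 tcp [ 0.5443 -0.0998  0.1393] rot [-3.136e+00  1.000e-03 -1.762e+00] F [ 0.6 -0.3 -0.7] w 0.0513
x y z cm [-22.09   5.74  -1.08] w deg [ -0.3   0.  -13.1]
```

Call:
jog_arm([
  {"wx": 0, "wy": 0, "wz": -6, "x": -5.5, "y": 1.4, "z": -1, "claw": 60},
  {"wx": 0, "wy": 0, "wz": -13.1, "x": -11, "y": 2.8, "z": -1, "claw": 60},
  {"wx": 0, "wy": 0, "wz": -13.1, "x": -16.5, "y": 4.3, "z": -1, "claw": 60},
  {"wx": 0, "wy": 0, "wz": -13.1, "x": -22.1, "y": 5.7, "z": -1, "claw": 60},
  {"wx": 0, "wy": 0, "wz": -13.1, "x": -22.1, "y": 5.7, "z": -1, "claw": 60},
  {"wx": 0, "wy": 0, "wz": -13.1, "x": -22.1, "y": 5.7, "z": -1, "claw": 60},
  {"wx": 0, "wy": 0, "wz": -13.1, "x": -22.1, "y": 5.7, "z": -1, "claw": 60},
])

```text
clock: 15.68
position: [0.5304, 0.1266, 0.1489]
tool_rot: [-3.136, -0.001, -1.536]
force: [0.5, -0.7, 0.1]
grip_width: 0.0514
```

```bash
python3 -c "
from h import *
f=grab('wrist','w15'); print(f['origin'],f['orientation'],f['fov_y'],f['cx'],f['cy'])
go(.5575,.13,.10,.037-np.pi/2)
"
```

```text
[0.60492875 0.12962524 0.29127976] [ 2.84388334e+00 -1.02071541e-03 -1.53573544e+00] 62.75701337139801 281.42842373722834 209.33977355710545
clock 15.72 tcp [0.5305 0.1267 0.149 ] rot [-3.136e+00 -1.000e-03 -1.536e+00] F [ 0.  -0.3 -1. ] w 0.0514
x y z cm [-0.24 -2.69  4.92] w deg [-0.3 -0.  -0.1]
```

View pics/w15.png

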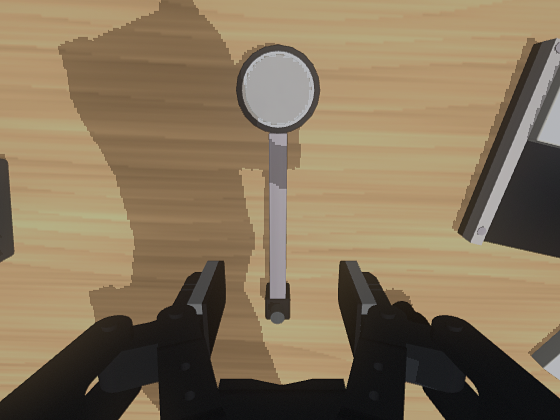

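The barrel is centred at (278,88), the bar runs down column 278 or so, and the foot is at (278,300).

```bash
python3 - <<'E'
from h import *
f=grab('wrist'); im=f['pixels'][:,:,::-1]; hsv=cv2.cvtColor(im,cv2.COLOR_BGR2HSV)
# lens glass & black rim: low saturation
m=((hsv[:,:,1]<70)).astype('uint8')*255; m[:, :225]=0; m[:,335:]=0; m[260:]=0
m=cv2.morphologyEx(m,cv2.MORPH_OPEN,np.ones((3,3)))
big=cv2.morphologyEx(m,cv2.MORPH_OPEN,cv2.getStructuringElement(cv2.MORPH_ELLIPSE,(31,31)))
k=max(cv2.findContours(big,0,1)[0],key=cv2.contourArea); e=cv2.fitEllipse(k); print('ellipse',e)
b=ray(f,*e[0],.036); print('barrel',b.round(4))
pts=[]
for v in range(145,258,6):
    u=np.where(m[v,262:296])[0]+262
    if len(u): pts.append(ray(f,(u[0]+u[-1])/2,v,.029)[:2]); 
pts=np.array(pts); l=cv2.fitLine(pts.astype('float32'),2,0,.01,.01).ravel(); print('bar dir yaw',np.arctan2(l[1],l[0]) if l[0]>0 else np.arctan2(-l[1],-l[0]),'pt',l[2:], 'widths',len(pts))
th=np.arctan2(l[1]*np.sign(l[0]),abs(l[0]))
d=np.array([np.cos(th),np.sin(th)]); q=l[2:]; 
bp=b[:2]-.058*d; n=np.array([-d[1],d[0]]); print('balance',bp,'bar-line balance',q+d*((bp-q)@d),'barrel off line mm',((b[:2]-q)@n)*1e3)
print('foot top',ray(f,278,300,.042).round(4),proj(f,[*bp,.029]))
go(*bp,.03,th-np.pi/2)
E
```

```text
ellipse ((277.6738586425781, 88.84844970703125), (81.6798324584961, 87.41938781738281), 179.11602783203125)
barrel [0.6149 0.1324 0.036 ]
bar dir yaw 0.030445334 pt [0.53223306 0.13003251] widths 19
balance [0.55691121 0.13066984] bar-line balance [0.55690774 0.13078397] barrel off line mm -0.11418329585023461
foot top [0.4504 0.1269 0.042 ] [277.65881496 169.02474801]
clock 15.78 tcp [0.5305 0.1268 0.1491] rot [-3.136e+00 -1.000e-03 -1.536e+00] F [0.2 0.5 0. ] w 0.0515
x y z cm [-0.3  -2.59 11.92] w deg [-0.3 -0.   0.3]
```

Call:
jog_arm([
  {"wx": -0.3, "wy": 0, "wz": 0.3, "x": -0.3, "y": -2.6, "z": 0, "claw": 60},
  {"wx": -0.3, "wy": 0, "wz": 0.3, "x": -0.3, "y": -2.6, "z": 5, "claw": 60},
  {"wx": -0.3, "wy": 0, "wz": 0.3, "x": -0.3, "y": -2.6, "z": 9, "claw": 60},
  {"wx": -0.3, "wy": 0, "wz": 0.3, "x": -0.3, "y": -2.6, "z": 10, "claw": 60},
  {"wx": -0.3, "wy": 0, "wz": 0.3, "x": -0.3, "y": -2.6, "z": 10, "claw": 60},
])

```text
clock: 16.4
position: [0.5572, 0.1304, 0.0496]
tool_rot: [-3.141, -0.001, -1.541]
force: [-0.2, 0.2, 0.6]
grip_width: 0.0512
```

```bash
python3 -c "
from h import *
f=grab('wrist','w16')
go(.5569,.1307,.005,.0304-np.pi/2)
"
```

```text
clock 16.45 tcp [0.5576 0.1306 0.0504] rot [-3.14  -0.    -1.541] F [1.3 0.5 0.5] w 0.0512
x y z cm [-0.01  0.08  4.54] w deg [-0.1 -0.  -0. ]
```

View pics/w16.png

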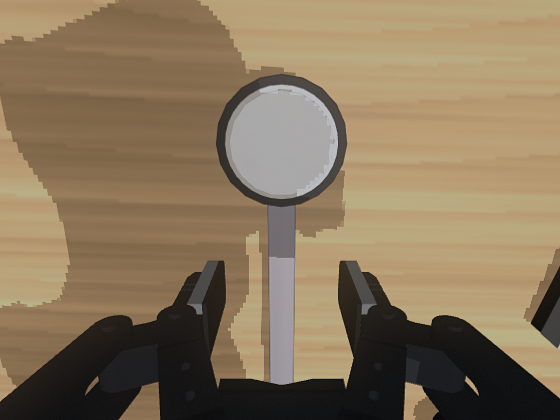

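The bar is centred between the pads (columns 269 to 294) with the barrel clear ahead. I'll descend and grip.

Call:
jog_arm([
  {"wx": 0, "wy": 0, "wz": 0, "x": 0, "y": 0.1, "z": 2.5, "claw": 60},
  {"wx": 0, "wy": 0, "wz": 0, "x": 0, "y": 0.1, "z": 4.0, "claw": 60},
  {"wx": 0, "wy": 0, "wz": 0, "x": 0, "y": 0.1, "z": 4.5, "claw": 60},
  {"wx": 0, "wy": 0, "wz": 0, "x": 0, "y": 0.1, "z": 4.5, "claw": 60},
  {"wx": 0, "wy": 0, "wz": 0, "x": 0, "y": 0.1, "z": 4.5, "claw": 0},
  {"wx": 0, "wy": 0, "wz": 0, "x": 0, "y": 0.1, "z": 4.5, "claw": 0},
  {"wx": 0, "wy": 0, "wz": 0, "x": 0, "y": 0.1, "z": 4.5, "claw": 0},
  {"wx": 0, "wy": 0, "wz": 0, "x": 0, "y": 0.1, "z": 4.5, "claw": 0},
  {"wx": 0, "wy": 0, "wz": 0, "x": 0, "y": 0.1, "z": 4.5, "claw": 0},
], squeeze=60)

```text
clock: 17.58
position: [0.5569, 0.1305, 0.006]
tool_rot: [-3.139, -0.0, -1.541]
force: [-1.1, -0.6, 8.3]
grip_width: 0.0125
```

```bash
python3 -c "
from h import *
f=grab('wrist','w17')
go(.5569,.1307,.005,.0304-np.pi/2)
"
```

```text
clock 17.62 tcp [0.5569 0.1306 0.006 ] rot [-3.139 -0.    -1.541] F [-1.8 -0.5  7.9] w 0.0132
x y z cm [-0.01  0.    0.1 ] w deg [-0.1 -0.  -0. ]
```

View pics/w17.png

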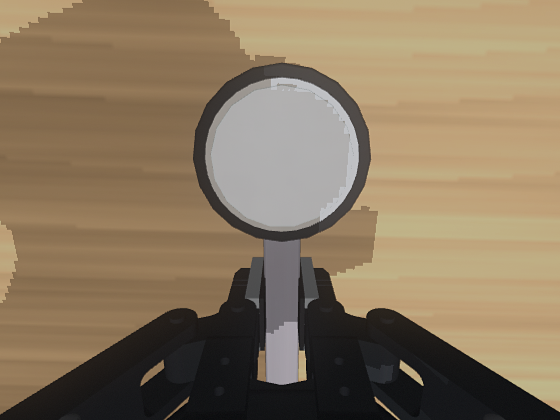

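Gripped. Now the lift.

Call:
jog_arm([
  {"wx": 0, "wy": 0, "wz": 0, "x": 0, "y": 0, "z": -1, "claw": 0},
  {"wx": 0, "wy": 0, "wz": 0, "x": 0, "y": 0, "z": -3, "claw": 0},
  {"wx": 0, "wy": 0, "wz": 0, "x": 0, "y": 0, "z": -6, "claw": 0},
  {"wx": 0, "wy": 0, "wz": 0, "x": 0, "y": 0, "z": -9, "claw": 0},
  {"wx": 0, "wy": 0, "wz": 0, "x": 0, "y": 0, "z": -11, "claw": 0},
  {"wx": 0, "wy": 0, "wz": 0, "x": 0, "y": 0, "z": -12, "claw": 0},
  {"wx": 0, "wy": 0, "wz": 0, "x": 0, "y": 0, "z": -12, "claw": 0},
], squeeze=80)

```text
clock: 18.5
position: [0.5569, 0.1306, 0.1268]
tool_rot: [-3.138, 0.0, -1.541]
force: [0.5, 0.4, -5.2]
grip_width: 0.0123
```

```bash
python3 -c "
from h import *
f=grab('wrist','w18'); g=grab('side','s18'); s=bot.observe(); print(s['force'],s['moment'])
d=np.array([np.cos(.0304),np.sin(.0304)]); b=st(.04,.04); print('block',b)
go(*(b-.058*d),.10,.0304-np.pi/2)
"
```

```text
[-0.59836496 -0.29685452 -3.18342444] [ 0.01927723  0.00335797 -0.00554404]
block [ 0.60676105 -0.10736178]
clock 18.60 tcp [0.5563 0.1305 0.1255] rot [-3.14  -0.    -1.541] F [-0.6 -0.3 -3.2] w 0.0124
x y z cm [23.93  1.47  2.56] w deg [-0.1 -0.  -0. ]
```

View pics/w18.png

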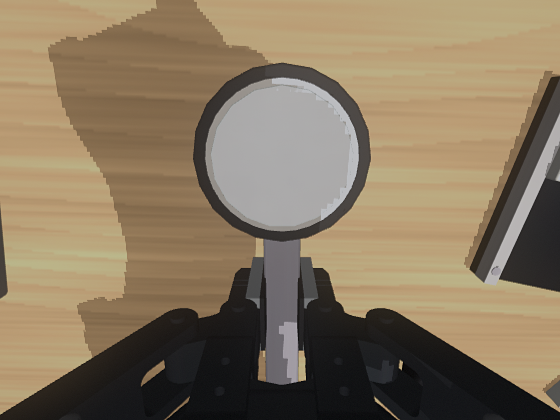

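View pics/s18.png

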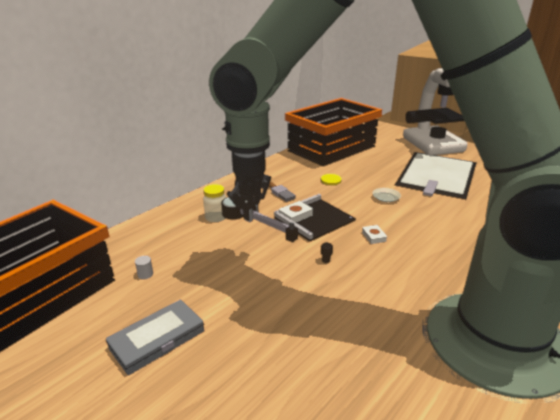

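The magnifier is level: the lens image has not moved since the grip. I'll measure the lens offset and cross-check the block's position in picture w13.

```bash
python3 - <<'E'
from h import *
f=grab('wrist'); s=bot.observe(); im=f['pixels'][:,:,::-1]; hsv=cv2.cvtColor(im,cv2.COLOR_BGR2HSV)
m=((hsv[:,:,1]<70)).astype('uint8')*255; m[:, :175]=0; m[:,390:]=0; m[245:]=0
big=cv2.morphologyEx(m,cv2.MORPH_OPEN,cv2.getStructuringElement(cv2.MORPH_ELLIPSE,(61,61)))
k=max(cv2.findContours(big,0,1)[0],key=cv2.contourArea); e=cv2.fitEllipse(k); print(e)
Tr=rot(s['tool_rot']); b=ray(f,*e[0],s['position'][2]+.030); print('lens rel tcp (tool) mm',(Tr.T@(b-s['position'])*1e3).round(1),'world',((b-s['position'])*1e3).round(1))
Rc=Tr.T@rot(f['orientation']); tc=Tr.T@(np.array(f['origin'])-s['position'])
T13=rot([-3.141,0,-1.762]); g=dict(f); g['orientation']=T13@Rc; g['origin']=np.array([.5412,-.1002,.0962])+T13@tc
P=np.array([ray(g,(U+.5)/2.3-.5+120,(V+.5)/2.3-.5,.034) for U,V in [(174,147),(503,149),(491,391),(189,390)]])
print('block corners',P[:,:2].round(4),'centre',P.mean(0).round(4),'pred',st(.04,.04), 'sides',np.linalg.norm(np.diff(P,axis=0),axis=1))
lw=b-s['position']
go(*(P.mean(0)-lw)[:2],.10,.0304-np.pi/2)
E
```

```text
((281.4256896972656, 152.09576416015625), (175.0867919921875, 177.16209411621094), 179.02755737304688)
lens rel tcp (tool) mm [ -0.3 -59.8 -29.9] world [59.8  2.1 30. ]
block corners [[ 0.644  -0.0717]
 [ 0.6286 -0.1488]
 [ 0.5712 -0.1374]
 [ 0.5865 -0.0601]] centre [ 0.6076 -0.1045  0.034 ] pred [ 0.60676105 -0.10736178] sides [0.0786241  0.0585035  0.07882135]
clock 18.65 tcp [0.5562 0.1305 0.1253] rot [-3.141e+00 -1.000e-03 -1.541e+00] F [-0.6  0.  -5.1] w 0.0123
x y z cm [23.66  1.54  2.54] w deg [-0.1 -0.  -0. ]
```

Call:
jog_arm([
  {"wx": 0, "wy": 0, "wz": 0, "x": 1.5, "y": 0.1, "z": 0, "claw": 0},
  {"wx": 0, "wy": 0, "wz": 0, "x": 4, "y": 0.3, "z": 0, "claw": 0},
  {"wx": 0, "wy": 0, "wz": 0, "x": 7, "y": 0.5, "z": 0, "claw": 0},
  {"wx": 0, "wy": 0, "wz": 0, "x": 10, "y": 0.7, "z": 0, "claw": 0},
  {"wx": 0, "wy": 0, "wz": 0, "x": 13, "y": 0.9, "z": 0, "claw": 0},
  {"wx": 0, "wy": 0, "wz": 0, "x": 16, "y": 1.1, "z": 0, "claw": 0},
  {"wx": 0, "wy": 0, "wz": 0, "x": 19, "y": 1.3, "z": 0, "claw": 0},
  {"wx": 0, "wy": 0, "wz": 0, "x": 21.5, "y": 1.4, "z": 0, "claw": 0},
  {"wx": 0, "wy": 0, "wz": 0, "x": 23.2, "y": 1.5, "z": 0, "claw": 0},
  {"wx": 0, "wy": 0, "wz": 0, "x": 23.7, "y": 1.5, "z": 0, "claw": 0},
])

```text
clock: 19.9
position: [0.5478, -0.1081, 0.1252]
tool_rot: [-3.141, -0.001, -1.543]
force: [0.7, 0.7, -4.0]
grip_width: 0.0121
```

```bash
python3 -c "
from h import *
go(.5482,-.107,.10,.0304-np.pi/2)
"
```

```text
clock 19.90 tcp [ 0.5478 -0.1081  0.1252] rot [-3.141e+00 -1.000e-03 -1.543e+00] F [ 0.7  0.7 -4. ] w 0.0121
x y z cm [-0.11 -0.04  2.52] w deg [-0.  -0.  -0.1]
```

Call:
jog_arm([
  {"wx": 0, "wy": 0, "wz": 0, "x": -0.1, "y": 0, "z": 0.7, "claw": 0},
  {"wx": 0, "wy": 0, "wz": 0, "x": -0.1, "y": 0, "z": 1.4, "claw": 0},
  {"wx": 0, "wy": 0, "wz": 0, "x": -0.1, "y": 0, "z": 2.1, "claw": 0},
  {"wx": 0, "wy": 0, "wz": 0, "x": -0.1, "y": 0, "z": 2.5, "claw": 0},
  {"wx": 0, "wy": 0, "wz": 0, "x": -0.1, "y": 0, "z": 2.5, "claw": 0},
  {"wx": 0, "wy": 0, "wz": 0, "x": -0.1, "y": 0, "z": 2.5, "claw": 0},
  {"wx": 0, "wy": 0, "wz": 0, "x": -0.1, "y": 0, "z": 2.5, "claw": 0},
])

```text
clock: 20.78
position: [0.548, -0.1071, 0.1004]
tool_rot: [-3.141, -0.001, -1.543]
force: [-1.0, -0.3, -3.8]
grip_width: 0.0125
```

```bash
python3 -c "
from h import *
f=grab('wrist','w19'); g=grab('side','s19'); t=grab('top','t19'); 
go(.5482,-.107,.10,.0304-np.pi/2)
cv2.imwrite('pics/s19z.png',cv2.resize(g['pixels'][140:270,180:380,::-1],None,fx=4,fy=4,interpolation=cv2.INTER_CUBIC))
cv2.imwrite('pics/t19z.png',cv2.resize(np.clip(t['pixels'][170:300,220:400,::-1]*1.5,0,255).astype('uint8'),None,fx=4.2,fy=4.2,interpolation=cv2.INTER_CUBIC))
"
```

```text
clock 20.93 tcp [ 0.5479 -0.1071  0.1003] rot [-3.141e+00 -1.000e-03 -1.543e+00] F [-0.3 -0.  -4.5] w 0.0127
x y z cm [-0.01 -0.03  0.03] w deg [-0.  -0.  -0.1]
```

View pics/w19.png

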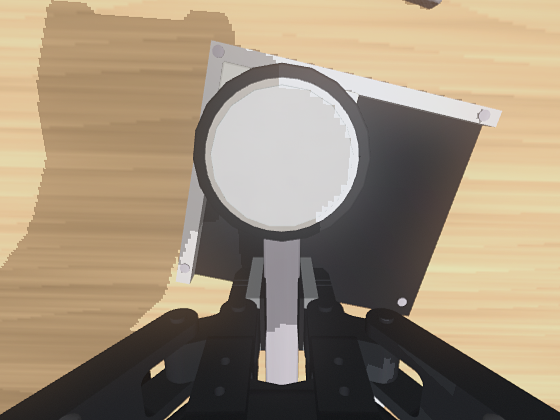

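View pics/s19z.png

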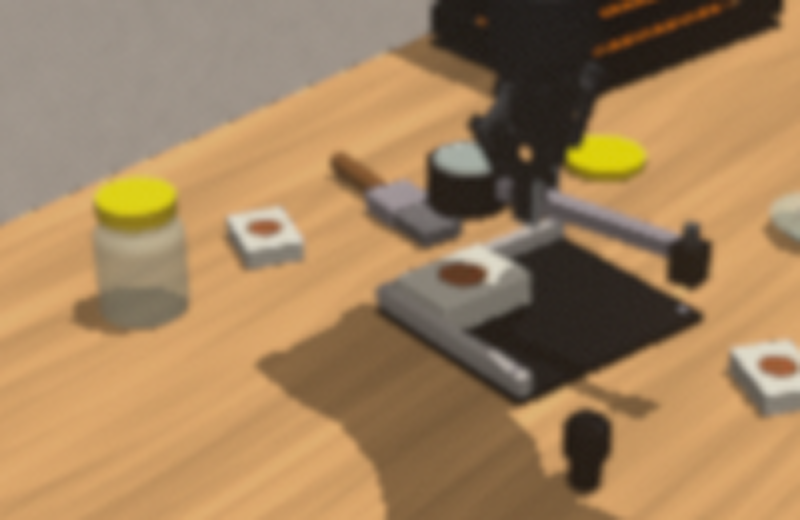

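View pics/t19z.png

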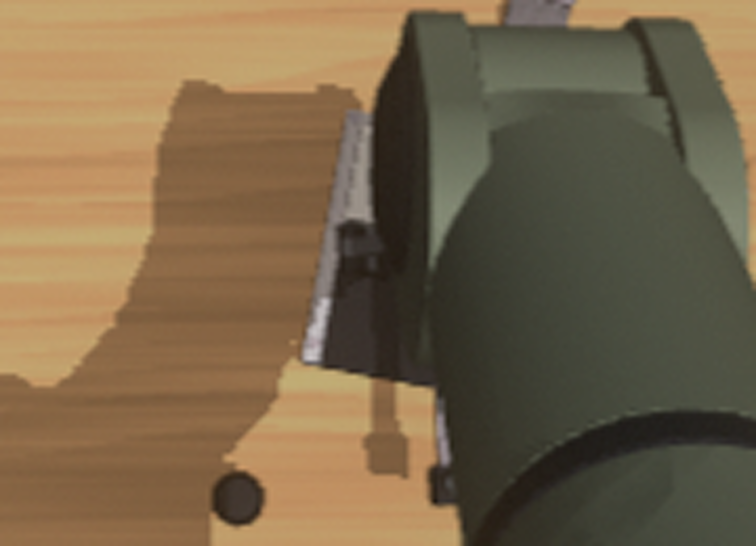

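The wrist and side views show the magnifier level above the block. The wrist view also shows the corner at (212,41), so I'll compare lens against block in both views.

```bash
python3 - <<'E'
from h import *
import cv2
f=grab('wrist'); g=grab('side'); s=bot.observe()
im=f['pixels'][:,:,::-1]; cv2.imwrite('pics/w20z.png',cv2.resize(im[20:340,160:520],None,fx=2.1,fy=1.85,interpolation=cv2.INTER_CUBIC))
b=ray(g,297,180,.130); k=ray(g,295.7,208.2,.034); print('side lens',b,'block',k,'diff mm',((b-k)[:2]*1e3).round(1))
print('lens wrist-based',s['position'][:2]+[.0598,.0021])
hs=cv2.cvtColor(g['pixels'][:,:,::-1].copy(),cv2.COLOR_BGR2HSV)
E
```

```text
side lens [ 0.59834092 -0.09799065  0.13      ] block [ 0.60599114 -0.10374261  0.034     ] diff mm [-7.7  5.8]
lens wrist-based [ 0.60769538 -0.10499644]
```

View pics/w20z.png

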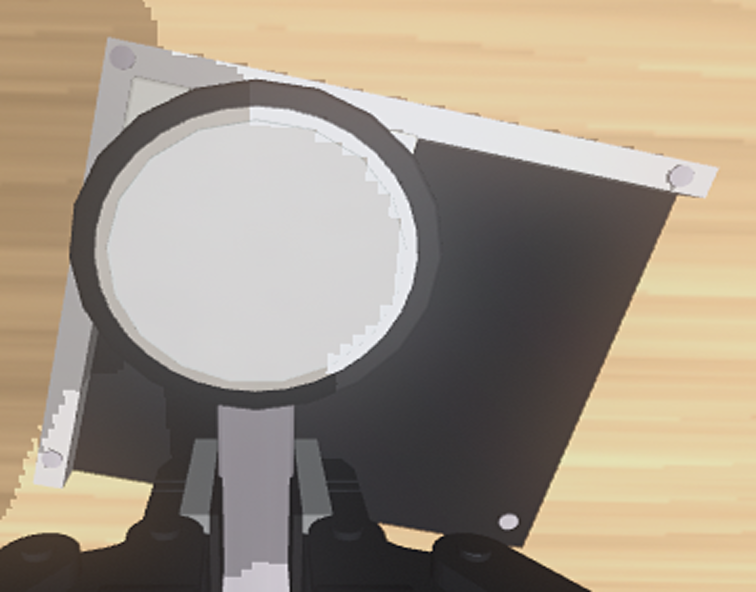

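```bash
python3 - <<'E'
from h import *
f=grab('wrist'); g=grab('side')
def Z(U,V,z): return ray(f,(U+.5)/2.1-.5+160,(V+.5)/1.85-.5+20,z)
def fit(model,w):
    m=np.array(model);w=np.array(w)[:,:2];mc,wc=m.mean(0),w.mean(0);a=m-mc;b=w-wc
    th=np.arctan2((a[:,0]*b[:,1]-a[:,1]*b[:,0]).sum(),(a*b).sum());c,s=np.cos(th),np.sin(th);Rm=np.array([[c,-s],[s,c]])
    t=wc-Rm@mc; print('yaw',th.round(4),'t',t.round(4),'res mm',((w-(m@Rm.T+t))*1e3).round(1).tolist()); return th,t,Rm
L=[(108,38,.024,80,90),(719,168,.024,80,-90),(34,485,.024,-80,90),(62,488,.024,-80,80),(706,198,.024,70,-90),(523,547,.010,-80,-90)]
th,t,Rm=fit([[l[3]/1e3,l[4]/1e3] for l in L],[Z(*l[:3]) for l in L]); print('block centre',t+Rm@[.04,.04])
print('block +x+y corner seen',Z(133,78,.034),'model',t+Rm@[.07,.08])
cv2.imwrite('pics/s20z.png',cv2.resize(g['pixels'][165:225,265:325,::-1],None,fx=10,fy=10,interpolation=cv2.INTER_CUBIC))
for n,p in dict(lenstop=[.6075,-.105,.130],lensbot=[.6075,-.105,.094],blk=[.6075,-.105,.034]).items(): 
    u=proj(g,p); print(n,u.round(1),'zoom',((u-[265,165]+.5)*10).round(0))
E
```

```text
yaw -0.1905 t [ 0.5608 -0.1363] res mm [[-0.6, -0.4], [-0.5, 0.3], [-0.3, -0.5], [0.5, -0.1], [-0.4, 0.1], [1.3, 0.7]]
block centre [ 0.60768292 -0.10456102]
block +x+y corner seen [ 0.64353586 -0.0716187   0.034     ] model [ 0.64471329 -0.07096413]
lenstop [296.  178.2] zoom [315. 137.]
lensbot [295.9 189.6] zoom [314. 251.]
blk [295.6 207.9] zoom [311. 434.]
```

View pics/s20z.png

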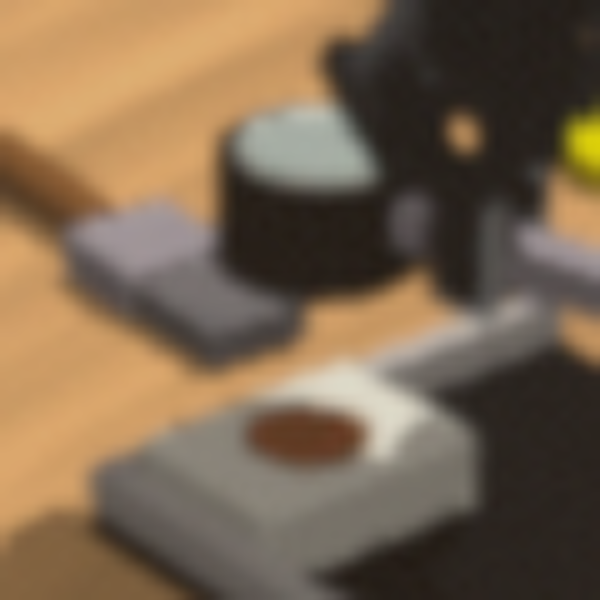

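In the wrist view the lens is within about 1 mm of the block's centre. The side view matches the expected height to within a pixel. I'll do a last stillness and bystander check, then hand in.

```bash
python3 - <<'E'
from h import *
g=grab('side'); a=cv2.imread('pics/side0.png'); b=g['pixels'][:,:,::-1]
def cen(im,lo,hi,box):
    x0,y0,x1,y1=box; h=cv2.cvtColor(im[y0:y1,x0:x1].copy(),cv2.COLOR_BGR2HSV); m=cv2.inRange(h,lo,hi); ys,xs=np.nonzero(m); return len(xs),(xs.mean()+x0).round(2),(ys.mean()+y0).round(2)
for n,box in dict(jarcap=(195,175,235,200),lid=(315,170,348,190)).items(): print(n,cen(a,(20,120,60),(35,255,255),box),cen(b,(20,120,60),(35,255,255),box))
for n,box in dict(eyepiece=(312,235,340,270)).items(): print(n,cen(a,(0,0,0),(180,255,50),box),cen(b,(0,0,0),(180,255,50),box))
s=bot.observe(); print(s['clock'],s['position'].round(4),s['tool_rot'].round(4),s['qd'].round(3),s['force'].round(1),s['grip_width'])
print(bot.job_done())
E
```

```text
jarcap (262, np.float64(213.45), np.float64(190.15)) (263, np.float64(213.44), np.float64(190.12))
lid (224, np.float64(330.63), np.float64(178.8)) (218, np.float64(330.95), np.float64(178.87))
eyepiece (136, np.float64(325.2), np.float64(250.58)) (150, np.float64(325.27), np.float64(250.43))
21.175 [ 0.5479 -0.1071  0.1002] [-3.1410e+00 -8.0000e-04 -1.5426e+00] [-0.     0.    -0.001  0.001 -0.001 -0.001  0.   ] [-0.6 -0.8 -4.4] 0.01241001478994727
the job is handed in; nothing more can be done
None
```

I handed the job in at about 21 s with the block in the corner and the magnifier held still and level above it. No verdict is reported.

**Block:** I pushed it with the fingers, without lifting it, against the +x fence (about 19 N), then the +y fence (about 13 N). A light third push in +x (about 7 N) met it at the same place, so it was already flush. The pictures show no gap or turn at either fence.

**Magnifier:** I gripped it across the bar at the balance point with 80 N. The lens did not shift in the wrist view when lifted, so it hung level.

**Last checks:**
- **Centring:** in the wrist view the lens centre is within about 1 mm of the block's centre.
- **Height:** the lens underside is about 60 mm above the block's top, going by the tool height. The side view agrees to about a pixel.
- **Stillness:** joint speeds were about zero.
- **Other objects:** the jar, lid and eyepiece had not moved in the side view. I did not measure the petri dish, slide box, can and brush separately, but I saw no contact with them.

**What disagreed:**
- The cameras' positions for the stage differed by 3–5 mm; I used the wrist camera and the fence contacts.
- My first, rough side-view reading put the lens 8–10 mm off along that camera's line of sight. A closer look brought it within about a pixel.
- One early move was refused for missing keys, and nothing moved.

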